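# Roll a cap strip home on a row of tubes

## Robot

A 6-joint arm with a two-finger parallel gripper is mounted at the origin on a cart in front of the work surface, level with it; the furniture and walls round the work are solid. World frame = base frame: x ahead of the robot, y to its left, z up, the work surface at z = 0. Lengths are in m, angles in rad, forces in N, time in s.
With the tool pointing down it reaches from about 0.275 to 0.825 m from the base axis. Payload 4.9 kg.
Tool frame: the origin (TCP) lies midway between the tips of the shut fingers; the grasp point (between the pads) lies 19 mm behind it (bot.grip_depth is the distance from the TCP to the grasp point, in m); y points along the fingers, x is the direction in which the jaws open and shut, and the axes are right-handed (so a half turn about y gives the same grasp; the last joint's range is limited). The gripper opens to 85 mm and grips with 20 to 120 N. Pads are 22 mm wide; open, the fingers measure 114 mm over their backs; the gripper's body (76 mm by 85 mm) begins 54 mm behind the grasp point. The pads swing forward as they close: fully open they stand 13 mm farther back than shut.
Start: joints at [1.122, 0.326, -0.193, 1.052, 0, 1.437], TCP at [0.17, 0.523, 0.231] pointing down, gripper open.
Joint ranges: [-2.65, 2.65], [-0.97, 1.79], [-1.3, 1.35], [-1.93, 2.1], [-1.47, 1.37], [-3.14, 3.14]. Speed limits (rad/s): [2.57, 2.57, 3.14, 3.14, 3.14, 3.14].

## Interface

Orientations are given as a unit quaternion [w, x, y, z].
In Python, from cell import bot gives the robot as it stands. Calls block until the motion is done:
- bot.move_pose(position, orientation): joint-space move of the TCP to a pose.
- bot.move_linear(position, speed=0.15, rotation=None, until_force=None): straight line of the TCP; rotation=None keeps the orientation; speed is the mean speed in m/s. With until_force (N) it stops when the force on the tool has changed by that much, and returns True; else False.
- bot.goto_joints(angles): joint-space move.
- bot.set_gripper(opening, grasp_force=None): opening from 0.0 (shut) to 1.0 (fully open); grasp_force is the grip in N (None keeps the last); returns when the fingers have stopped.
- bot.wait(seconds).
- bot.solve_ik(position, orientation): joint angles nearest the present ones, or None.
- bot.camera(name): name is "scene" or "side" or "wrist"; returns the picture (384x512x3 uint8, red, green, blue); there is no depth.
- bot.calibration(name): a dict with "mtx" (3x3 intrinsics, pixels), "extrinsics" (4x4, takes a point from world to camera coordinates); the wrist camera has in their place "hand_eye" (4x4, takes a point from camera to tool coordinates, whose origin is the TCP and whose axes are the tool frame's). Camera axes: x right, y down, z forward; pixel columns grow to the right and rows downward; lengths in m; the calibration is good to about 2 mm. The wrist camera is an equidistant fisheye: a pixel r from the principal point sees the ray r / f radians off the axis. A picture is of the moment at which its call begins: read the wrist's pose just before it. calibration takes no time and is no camera call.
A pose or a line that the arm cannot do raises bot.PlanningError and nothing moves.
- bot.close_job(): hands the job in, once; it reports no verdict.
Trained networks look in the newest picture that a camera, given by its name, has taken for a name from the list of things; names that differ only in an ending like _2 or _b are one class to them, and where a whole thing is asked for, a point or a joint stands for the part that bears it (a point fixed in the world has none). Each returns a list of dicts, best first, with "confidence" (0 to 1); they miss things now and then, are a little off and sometimes report something else, mostly with a low value. They report only what shows in the picture. A call takes as long as a camera call.
- bot.search_frame(camera, thing): "bbox" ([left, top, width, height] in pixels, round what is visible of it).
Readings, each from a call of its own:
- bot.read_clock(): time.
- bot.read_joint_positions(): joint angles.
- bot.read_joint_vel(): joint speeds.
- bot.read_joint_efforts(): joint torques, N m.
- bot.read_position(): TCP position.
- bot.read_tool_rot(): TCP orientation.
- bot.read_ft_force(): force on the tool from outside, world axes, zero at the start.
- bot.read_moment(): the same for the moment, N m.
- bot.read_gripper_width(): opening from 0.0 (shut) to 1.0 (fully open).
Only numpy, scipy, OpenCV 4.12 (cv2) and the standard library are available. Lean on these libraries where they do the work, as an engineer would, in place of code of your own. Each camera call takes 0.05 s, during which the arm holds its last target.

## Task

An orange strip of twelve push-caps lies loosely on a row of tubes in the white rack. Take the hand roller from its stand, press it firmly on the strip at the end with the green tab and roll along to the other end until every cap is fully home, then hang the roller upright in its stand again. Only the roller may touch the rack and caps, and the other things on the bench stay where they are.

Things in the scene. Friction and masses are not known exactly. Their poses are not given: they have to be found in the camera images.
- tab_end (a point): Point on the fixed rack, where the top centre of the strip's FIRST cap lies when fully home, 52 mm above the bench; loose caps stand up to 5 mm higher. The strip is 12 orange caps in a row, 9 mm pitch, 9 mm wide; a green pull-tab and a green band round the block mark this end. Rack: white block, top at z = 42 mm, on a grey foot 48x144 mm. Axes: y along the strip, from far end to tab end; z up.
- far_end (a point): The same point for the LAST cap, at the end without tab; 99 mm from tab_end. Same axes.
- roller_grip (a point): Middle of the hand roller's upright yellow handle, 34 mm (its x) by 26 mm (its y), 52 mm tall: grip here from above. Below it a black guard 62x58x5 mm, its underside 31 mm under this point, then a steel fork and a black rubber wheel, 32 mm diameter, 24 mm wide, axle along x (rolls along y). Unloaded, the wheel's underside is 86 mm below this point. Weighs about 0.25 kg.
- stand_top (a point): Rim centre of the roller's fixed stand: grey open box 56x54 mm outside, 46x44 mm inside (x, y), rim 62 mm above the bench, on a black foot 84x82x5 mm. Parked, as at the start, fork (38 mm along x) and wheel hang in the box and the guard lies on the rim, with roller_grip 31 mm above this point and the roller's axes along the stand's (a half turn is equal).
- roller_fork (a joint): Spring travel of the roller's fork and wheel up into the handle: 0 unloaded, 0.012 m at most. The spring pushes back with 5 N at first and 0.6 N more per mm (12 N at the end).
- roller_wheel (a joint): Turn of the roller's wheel on its axle, rad, free in both directions, 0 at the start; 0.062 rad per mm rolled.
- cap_1 (a joint): Cap 1 of 12, counted from the green tab: 0 = fully up, 0.005 m = fully home; stays where it is pushed, takes about 4 N to push.
- cap_2 (a joint): Cap 2 of 12, counted from the green tab: 0 = fully up, 0.005 m = fully home; stays where it is pushed, takes about 4 N to push.
- cap_3 (a joint): Cap 3 of 12, counted from the green tab: 0 = fully up, 0.005 m = fully home; stays where it is pushed, takes about 4 N to push.
- cap_4 (a joint): Cap 4 of 12, counted from the green tab: 0 = fully up, 0.005 m = fully home; stays where it is pushed, takes about 4 N to push.
- cap_5 (a joint): Cap 5 of 12, counted from the green tab: 0 = fully up, 0.005 m = fully home; stays where it is pushed, takes about 4 N to push.
- cap_6 (a joint): Cap 6 of 12, counted from the green tab: 0 = fully up, 0.005 m = fully home; stays where it is pushed, takes about 4 N to push.
- cap_7 (a joint): Cap 7 of 12, counted from the green tab: 0 = fully up, 0.005 m = fully home; stays where it is pushed, takes about 4 N to push.
- cap_8 (a joint): Cap 8 of 12, counted from the green tab: 0 = fully up, 0.005 m = fully home; stays where it is pushed, takes about 4 N to push.
- cap_9 (a joint): Cap 9 of 12, counted from the green tab: 0 = fully up, 0.005 m = fully home; stays where it is pushed, takes about 4 N to push.
- cap_10 (a joint): Cap 10 of 12, counted from the green tab: 0 = fully up, 0.005 m = fully home; stays where it is pushed, takes about 4 N to push.
- cap_11 (a joint): Cap 11 of 12, counted from the green tab: 0 = fully up, 0.005 m = fully home; stays where it is pushed, takes about 4 N to push.
- cap_12 (a joint): Cap 12 of 12, counted from the green tab: 0 = fully up, 0.005 m = fully home; stays where it is pushed, takes about 4 N to push.
- specimen_cup_1_mid (a point): Middle of a bystander, to be left alone: white specimen cup with red cap, 60 mm wide, 66 mm tall.
- slide_box_mid (a point): Middle of a bystander, to be left alone: dark blue slide box, 38x89x32 mm.
- stain_bottle_b_mid (a point): Middle of a bystander, to be left alone: brown bottle with blue cap, 50 mm wide, 111 mm tall.
- kit_small_b_mid (a point): Middle of a bystander, to be left alone: white and orange carton, 51x62x35 mm.
- swab_tub_mid (a point): Middle of a bystander, to be left alone: white tub with orange lid, 48 mm wide, 41 mm tall.

How it is judged:
On the way, in this order (a step that is already met when the one before it is completed fails the run):
1. the cap at the tab end is pushed home while the last cap is still up (value of joint cap_1 above 0.0035 m and value of joint cap_12 below 0.0025 m), for 0.1 s.
2. the roller's wheel, pressing on the strip, has turned at least 2.5 rad (it was rolled, 40 mm or more) (contact force between roller and rack above 2 N and (value of joint roller_wheel above 2.5 rad or value of joint roller_wheel below -2.5 rad)), for 0.05 s.
3. every cap is home (value of joint each of cap_1, cap_2, cap_3, cap_4, cap_5, cap_6, cap_7, cap_8, cap_9, cap_10, cap_11, cap_12 above 0.0035 m), for 0.2 s.
At the end, for the whole second after the job is handed in: All twelve caps are home (at least 3.5 of 5 mm down) and the roller hangs at rest in its stand: within 12 mm of its centre, guard on the rim (handle height within 4 mm), upright within 0.1 rad (all of step 3 and horizontal distance between roller_grip and stand_top below 0.012 m and z of roller_grip in the frame of stand_top between 0.027 and 0.035 m and angle between roller_grip's own z axis and vertical below 0.1 rad and linear speed of roller below 0.02 m/s); the robot touches nothing.
It fails at once if the gripper or arm pushes on the rack or its caps (over 1 N) (contact force between any of the fingers, the arm and rack above 1 N).
It fails at once if a bystander is moved more than 25 mm (distance of any of specimen_cup_1_mid, slide_box_mid, stain_bottle_b_mid, kit_small_b_mid, swab_tub_mid from where it was at the start of the episode above 0.025 m).
It also fails if it takes over 54 s, if anything falls off the work surface, if the arm or the gripper's body presses on something with over 40 N, if the wrist force passes 120 N, or if a joint passes its speed limit or range.

## Working session

There is one attempt and no reset: what is moved stays moved. The work goes in short steps, each a Python script; the robot and the scene stay as the last script left them, time stands still between calls to the robot, and variables do not carry over. Pictures are saved under pics/ and viewed, and the job is handed in when it is done.

```bash
ls; mkdir -p pics; python3 - <<'E'
from cell import bot
import cv2,numpy as np
for n in("scene","side","wrist"):
    im=bot.camera(n); cv2.imwrite(f"pics/{n}0.png",im[:,:,::-1])
    c=bot.calibration(n); print(n,{k:np.round(v,4).tolist() for k,v in c.items()})
    for t in("roller_grip","roller_wheel","tab_end","far_end","cap_1","stand_top","specimen_cup_1_mid","slide_box_mid","stain_bottle_b_mid","kit_small_b_mid","swab_tub_mid"):
        try:print(t,[(np.round(d["bbox"]).astype(int).tolist(),round(d["confidence"],2)) for d in bot.search_frame(n,t)[:3]])
        except Exception as e:print(t,e)
print(bot.read_clock(),bot.read_position(),bot.read_tool_rot(),bot.grip_depth)
E
```

```text
pics
scene {'mtx': [[436.3033, 0.0, 257.0144], [0.0, 436.3033, 187.5302], [0.0, 0.0, 1.0]], 'extrinsics': [[0.6132, -0.7899, 0.0058, -0.3438], [-0.4692, -0.3702, -0.8018, 0.3167], [0.6355, 0.4889, -0.5976, 0.8449], [0.0, 0.0, 0.0, 1.0]]}
roller_grip [([273, 198, 26, 34], 0.55)]
roller_wheel []
tab_end [([185, 184, 54, 28], 0.8)]
far_end [([188, 183, 52, 28], 0.98)]
cap_1 []
stand_top [([265, 223, 40, 33], 0.59)]
specimen_cup_1_mid [([238, 150, 22, 30], 0.84)]
slide_box_mid []
stain_bottle_b_mid [([336, 187, 21, 44], 0.92)]
kit_small_b_mid [([124, 170, 29, 21], 0.86)]
swab_tub_mid [([337, 284, 25, 26], 0.98)]
side {'mtx': [[378.7419, 0.0, 253.5624], [0.0, 378.7419, 191.9094], [0.0, 0.0, 1.0]], 'extrinsics': [[-0.8782, 0.4781, 0.0148, 0.4704], [0.2281, 0.4457, -0.8656, -0.05], [-0.4205, -0.7568, -0.5005, 1.2504], [0.0, 0.0, 0.0, 1.0]]}
roller_grip [([231, 154, 27, 23], 0.55)]
roller_wheel []
tab_end [([261, 212, 56, 42], 0.9)]
far_end [([262, 209, 55, 40], 0.81)]
cap_1 []
stand_top [([226, 178, 34, 25], 0.76)]
specimen_cup_1_mid [([210, 226, 31, 38], 0.7)]
slide_box_mid [([248, 267, 41, 41], 0.93)]
stain_bottle_b_mid [([176, 160, 16, 20], 0.71)]
kit_small_b_mid [([356, 260, 19, 26], 0.58)]
swab_tub_mid [([228, 148, 12, 18], 0.66)]
wrist {'mtx': [[297.3186, 0.0, 250.5161], [0.0, 297.3186, 194.6679], [0.0, 0.0, 1.0]], 'hand_eye': [[1.0, -0.0005, 0.001, -0.0004], [-0.0011, -0.3147, 0.9492, -0.1419], [-0.0002, -0.9492, -0.3147, 0.0806], [0.0, 0.0, 0.0, 1.0]]}
roller_grip []
roller_wheel []
tab_end [([91, 352, 42, 30], 0.89)]
far_end [([91, 354, 44, 30], 0.61)]
cap_1 []
stand_top []
specimen_cup_1_mid []
slide_box_mid []
stain_bottle_b_mid []
kit_small_b_mid [([175, 322, 39, 28], 0.58), ([91, 354, 41, 29], 0.44)]
swab_tub_mid []
1.8 [0.17028137 0.52299545 0.2312858 ] [ 0.57219762 -0.57219186 -0.41544648  0.41544022] 0.0187
```

View images.

```bash
python3 - <<'E'
import cv2
a=cv2.imread("pics/scene0.png")[130:330,100:380];cv2.imwrite("pics/sc_crop.png",cv2.resize(a,(784,560),interpolation=cv2.INTER_CUBIC))
a=cv2.imread("pics/side0.png")[130:320,160:390];cv2.imwrite("pics/si_crop.png",cv2.resize(a,None,fx=3,fy=3,interpolation=cv2.INTER_CUBIC))
E
```

```text
(no output)
```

View pics/sc_crop.png

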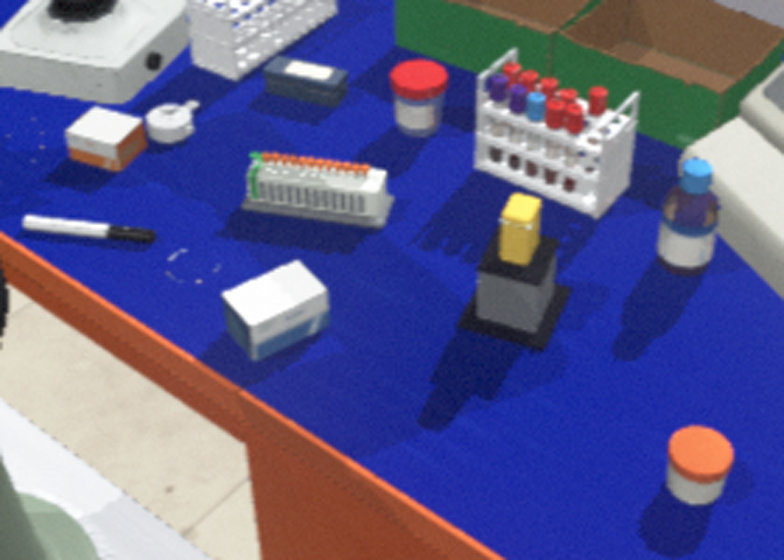

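View pics/si_crop.png

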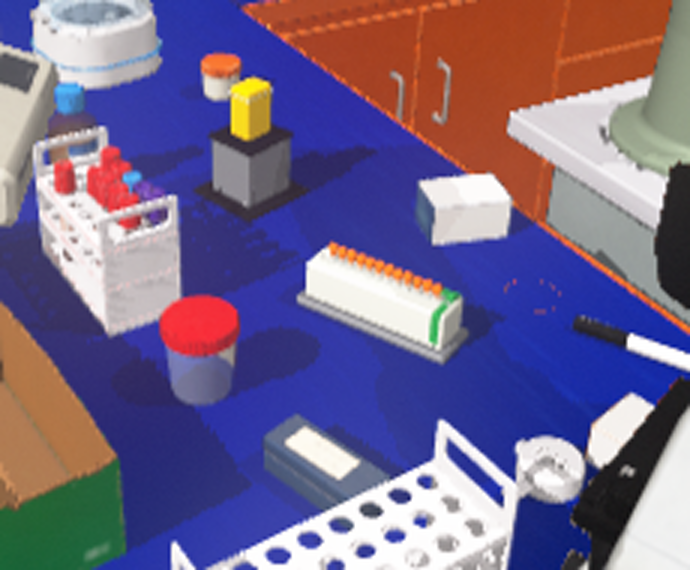

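View pics/scene0.png

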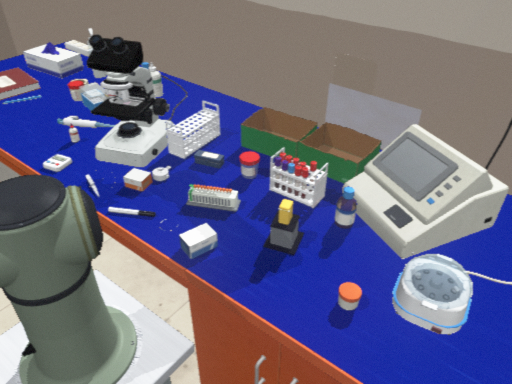

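View pics/wrist0.png

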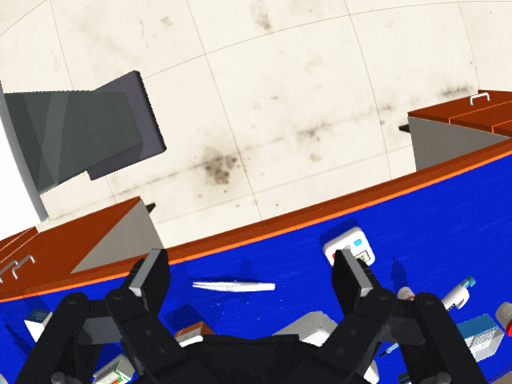

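```bash
cat > h.py <<'E'
from cell import bot
import cv2,numpy as np
from scipy.spatial.transform import Rotation as Ro
def Q(q): return Ro.from_quat([q[1],q[2],q[3],q[0]])
def quat(R): x=Ro.from_matrix(R).as_quat(); return [x[3],x[0],x[1],x[2]]
def ray(n,u,v):
    c=bot.calibration(n);E=c["extrinsics"];K=c["mtx"]
    d=np.linalg.inv(K)@[u,v,1];R=E[:3,:3];o=-R.T@E[:3,3];return o,R.T@d
def onz(n,u,v,z):
    o,d=ray(n,u,v);return o+d*(z-o[2])/d[2]
def tri(a,b):
    A=[];B=[]
    M=np.zeros((3,3));r=np.zeros(3)
    L=[]
    for o,d in (a,b):
        d=d/np.linalg.norm(d);P=np.eye(3)-np.outer(d,d);M+=P;r+=P@o;L.append((o,P))
    x=np.linalg.solve(M,r);return x,[np.linalg.norm(P@(x-o)) for o,P in L]
# wrist: pose (p,R) of tool at capture
def wray(p,R,u,v):
    c=bot.calibration("wrist");K=c["mtx"];H=c["hand_eye"]
    dx=(u-K[0,2])/K[0,0];dy=(v-K[1,2])/K[1,1];r=np.hypot(dx,dy)
    d=np.array([dx/r*np.sin(r),dy/r*np.sin(r),np.cos(r)]) if r>1e-9 else np.array([0,0,1.])
    T=np.eye(4);T[:3,:3]=R;T[:3,3]=p;T=T@H
    return T[:3,3],T[:3,:3]@d
def wonz(p,R,u,v,z):
    o,d=wray(p,R,u,v);return o+d*(z-o[2])/d[2]
def wproj(p,R,X):
    c=bot.calibration("wrist");K=c["mtx"];H=c["hand_eye"]
    T=np.eye(4);T[:3,:3]=R;T[:3,3]=p;T=np.linalg.inv(T@H)
    x=T[:3,:3]@np.asarray(X)+T[:3,3];th=np.arctan2(np.hypot(x[0],x[1]),x[2]);s=th/np.hypot(x[0],x[1])
    return np.array([K[0,2]+K[0,0]*s*x[0],K[1,2]+K[1,1]*s*x[1]])
def proj(n,X):
    c=bot.calibration(n);E=c["extrinsics"];x=c["mtx"]@(E[:3,:3]@np.asarray(X)+E[:3,3]);return x[:2]/x[2]
# tool orientation pointing down with jaw axis (tool x) at yaw a
def down(a,):
    x=np.array([np.cos(a),np.sin(a),0]);y=np.array([0,0,-1.]);return np.c_[x,y,np.cross(x,y)]
def snap(name):
    p=bot.read_position();R=Q(bot.read_tool_rot()).as_matrix();im=bot.camera("wrist")
    cv2.imwrite(f"pics/{name}.png",im[:,:,::-1]);np.savez(f"pics/{name}.npz",p=p,R=R);return p,R,im
E
python3 - <<'E'
from h import *
for nm,a,b,z in(("handle",(286.4,202.5),(243.7,159.3),.119),("tab",(194.6,186.4),(305.7,226.7),.057),("far",(231,190),(271,212),.057)):
    print(nm,onz("scene",*a,z).round(3),onz("side",*b,z).round(3),tri(ray("scene",*a),ray("side",*b)))
print(Q(bot.read_tool_rot()).as_matrix().round(3))
E
```

```text
handle [ 0.501 -0.133  0.119] [ 0.503 -0.121  0.119] (array([ 0.50145375, -0.13003444,  0.11609031]), [np.float64(0.002551752086188276), np.float64(0.00255175208618826)])
tab [0.47  0.144 0.057] [0.483 0.16  0.057] (array([0.47689554, 0.15182247, 0.0495848 ]), [np.float64(0.00039124637534987226), np.float64(0.0003912463753499261)])
far [0.519 0.056 0.057] [0.524 0.068 0.057] (array([0.52141439, 0.06084239, 0.05282087]), [np.float64(0.0018482381065663197), np.float64(0.00184823810656649)])
[[ 0.31   0.    -0.951]
 [ 0.951  0.     0.31 ]
 [ 0.    -1.     0.   ]]
```

```bash
python3 - <<'E'
from h import *
for a in np.deg2rad([-120,-90,-60,-30,0,30,60,90,120,150]):
    for P in((.5,-.13,.22),(.5,.1,.13)):
        q=bot.solve_ik(P,quat(down(a)));print(np.rad2deg(a).round(),None if q is None else np.round(q,2))
a=np.deg2rad(70)
d=down(a)
ok=np.array([.503,-.127,.2])-.081*d[:,2]; ok[2]=.2
bot.move_pose(ok,quat(d)); print(bot.read_clock()); p,R,im=snap("w1")
for t in("roller_grip","stand_top"):print(bot.search_frame("wrist",t))
E
```

```text
-120.0 [-0.4   0.27 -0.3   1.    0.   -3.02]
-120.0 [ 0.05  0.35 -0.44  0.78  0.   -2.57]
-90.0 [-0.4   0.27 -0.3   1.    0.    2.74]
-90.0 [ 0.05  0.35 -0.44  0.78  0.   -3.09]
-60.0 [-0.4   0.27 -0.3   1.    0.    2.22]
-60.0 [ 0.05  0.35 -0.44  0.78  0.    2.67]
-30.0 [-0.4   0.27 -0.3   1.    0.    1.7 ]
-30.0 [ 0.05  0.35 -0.44  0.78  0.    2.15]
0.0 [-0.4   0.27 -0.3   1.    0.    1.17]
0.0 [ 0.05  0.35 -0.44  0.78  0.    1.62]
30.0 [-0.4   0.27 -0.3   1.    0.    0.65]
30.0 [ 0.05  0.35 -0.44  0.78  0.    1.1 ]
60.0 [-0.4   0.27 -0.3   1.    0.    0.13]
60.0 [ 0.05  0.35 -0.44  0.78  0.    0.58]
90.0 [-0.4   0.27 -0.3   1.    0.   -0.4 ]
90.0 [ 0.05  0.35 -0.44  0.78  0.    0.05]
120.0 [-0.4   0.27 -0.3   1.    0.   -0.92]
120.0 [ 0.05  0.35 -0.44  0.78  0.   -0.47]
150.0 [-0.4   0.27 -0.3   1.    0.   -1.44]
150.0 [ 0.05  0.35 -0.44  0.78  0.   -0.99]
4.5917
[{'bbox': [198.1, 53.8, 91.6, 86.2], 'confidence': 0.97}]
[{'bbox': [195.5, 51.4, 98.0, 94.0], 'confidence': 0.83}, {'bbox': [426.4, 57.4, 8.5, 7.9], 'confidence': 0.53}]
```

View pics/w1.png

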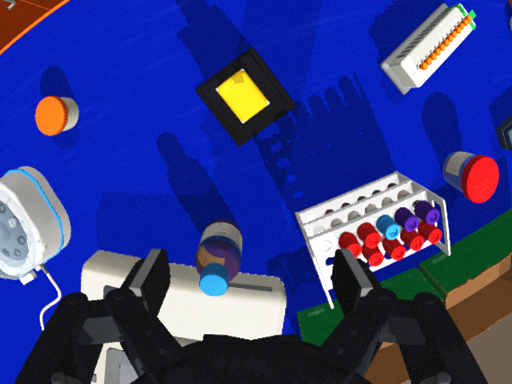

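```bash
python3 - <<'E'
from h import *
z=np.load("pics/w1.npz");p,R=z["p"],z["R"];im=cv2.imread("pics/w1.png")
hsv=cv2.cvtColor(im,cv2.COLOR_BGR2HSV)
m=cv2.inRange(hsv,(22,120,90),(38,255,255));m[:40]=0;m[150:]=0
k=(hsv[...,2]<75).astype(np.uint8)*255
for nm,mm,zz in(("yellow",m,.119),("black",k|m,.067),("black-foot",k|m,.005)):
    cs,_=cv2.findContours(mm,cv2.RETR_EXTERNAL,cv2.CHAIN_APPROX_NONE)
    c=[c for c in cs if cv2.pointPolygonTest(c,(243,96),False)>=0]
    if not c: print(nm,"none");continue
    c=c[0][:,0,:].astype(float); print(c.min(0),c.max(0))
    W=np.array([wonz(p,R,u,v,zz)[:2] for u,v in c])*1000
    (ctr,sz,ang)=cv2.minAreaRect(W.astype(np.float32));print(nm,ctr,sz,ang)
big=cv2.resize(im[40:160,180:310],None,fx=4.5,fy=4.5,interpolation=cv2.INTER_CUBIC);cv2.imwrite("pics/w1c.png",big)
E
```

```text
[218.  71.] [266. 120.]
yellow (498.53326416015625, -131.2622833251953) (33.73000717163086, 25.758102416992188) 16.93525505065918
[196.  48.] [295. 145.]
black (499.2456970214844, -129.84503173828125) (68.21370697021484, 65.9751205444336) 16.459203720092773
[196.  48.] [295. 145.]
black-foot (498.3200988769531, -130.54335021972656) (83.59423828125, 80.85088348388672) 16.45920181274414
```

View pics/w1c.png

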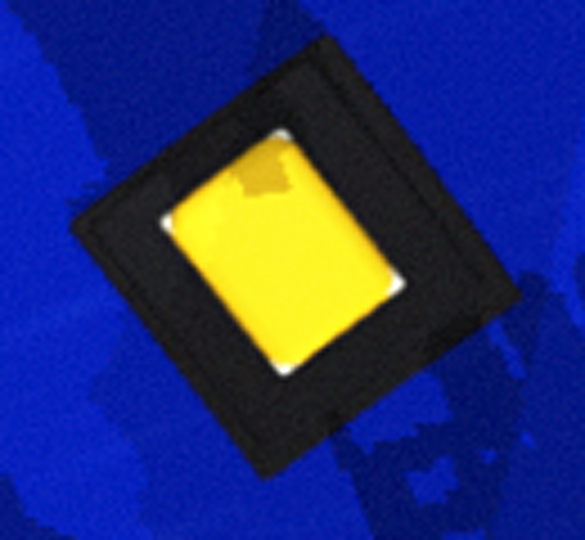

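```bash
python3 - <<'E'
from h import *
d=down(np.deg2rad(80))
ok=np.array([.499,.106,0])-.081*d[:,2]; ok[2]=.15
bot.move_pose(ok,quat(d)); print(bot.read_clock()); p,R,im=snap("w2")
for t in("tab_end","far_end"):print(bot.search_frame("wrist",t))
x0,y0=np.maximum(0,np.round(wproj(p,R,[.499,.106,.05])-[90,75]).astype(int));print(x0,y0)
cv2.imwrite("pics/w2c.png",cv2.resize(im[y0:y0+150,x0:x0+180,::-1],None,fx=4,fy=4,interpolation=cv2.INTER_CUBIC))
E
```

```text
5.7333
[{'bbox': [178.3, 36.0, 147.1, 125.1], 'confidence': 0.61}]
[{'bbox': [181.2, 38.4, 143.9, 123.9], 'confidence': 0.88}]
162 23
```

View pics/w2.png

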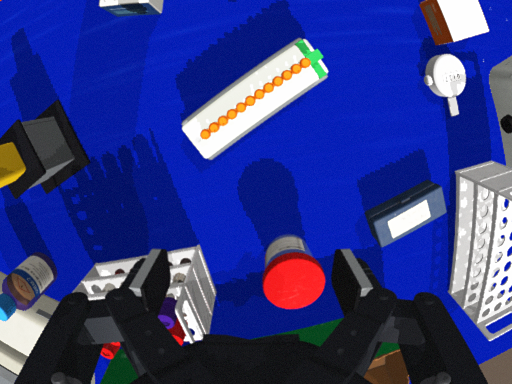

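View pics/w2c.png

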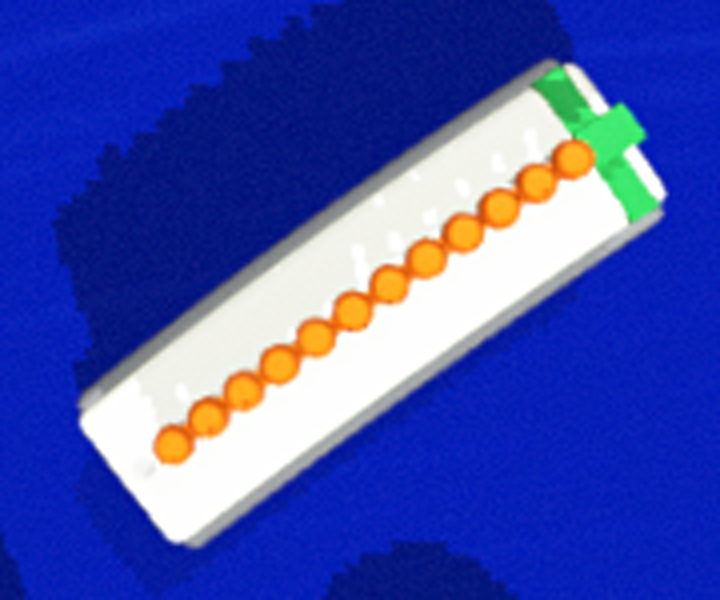

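```bash
python3 - <<'E'
from h import *
z=np.load("pics/w2.npz");p,R=z["p"],z["R"];im=cv2.imread("pics/w2.png")
for (u,v) in (np.array([[573,157],[537,182],[500,208],[464,232],[427,258],[389,284],[353,311],[317,337],[281,363],[244,390],[208,417],[173,443]])/4+[162,23]-.4):
    print(wonz(p,R,u,v,.057).round(4))
hsv=cv2.cvtColor(im,cv2.COLOR_BGR2HSV)
m=cv2.inRange(hsv,(3,150,90),(24,255,255));m[:50]=0;m[145:]=0;m[:,:190]=0;m[:,320:]=0
c=np.argwhere(m)[:,::-1].astype(float)
W=np.array([wonz(p,R,u,v,.0565)[:2] for u,v in c])*1000
print(cv2.minAreaRect(W.astype(np.float32)),len(c))
# white top outline z=.042
w=((hsv[...,1]<60)&(hsv[...,2]>190)).astype(np.uint8)
cs,_=cv2.findContours(w[30:170,170:330].copy(),cv2.RETR_EXTERNAL,cv2.CHAIN_APPROX_NONE)
c=max(cs,key=cv2.contourArea)[:,0]+[170,30]
W=np.array([wonz(p,R,u,v,.042)[:2] for u,v in c])*1000;print(cv2.minAreaRect(W.astype(np.float32)))
E
```

```text
[0.4768 0.152  0.057 ]
[0.4808 0.1441 0.057 ]
[0.485 0.136 0.057]
[0.4887 0.1282 0.057 ]
[0.4926 0.1203 0.057 ]
[0.4965 0.1121 0.057 ]
[0.5005 0.1043 0.057 ]
[0.5044 0.0965 0.057 ]
[0.5081 0.0886 0.057 ]
[0.512  0.0805 0.057 ]
[0.516  0.0724 0.057 ]
[0.5197 0.0645 0.057 ]
((498.5815734863281, 108.26321411132812), (7.591025352478027, 105.7889633178711), 26.154245376586914) 987
((500.2127380371094, 105.95391082763672), (36.972434997558594, 125.45613861083984), 25.422595977783203)
```

```bash
python3 - <<'E'
from h import *
a=np.deg2rad(106.7);q=quat(down(a));S=np.array([.4985,-.1308])
p=bot.read_position();bot.move_linear([p[0],p[1],.24],speed=.3)
bot.set_gripper(1.0)
bot.move_pose([*S,.2],q)
bot.move_linear([*S,.13],speed=.2)
print(bot.read_clock(),bot.read_ft_force())
im=bot.camera("scene");cv2.imwrite("pics/s1.png",cv2.resize(im[130:290,200:400,::-1],None,fx=3.5,fy=3.5,interpolation=cv2.INTER_CUBIC))
im=bot.camera("side");cv2.imwrite("pics/s1b.png",cv2.resize(im[80:240,160:340,::-1],None,fx=3.5,fy=3.5,interpolation=cv2.INTER_CUBIC))
E
```

```text
8.0 [ 0.43964723 -0.24455304 -0.12244417]
```

View pics/s1.png

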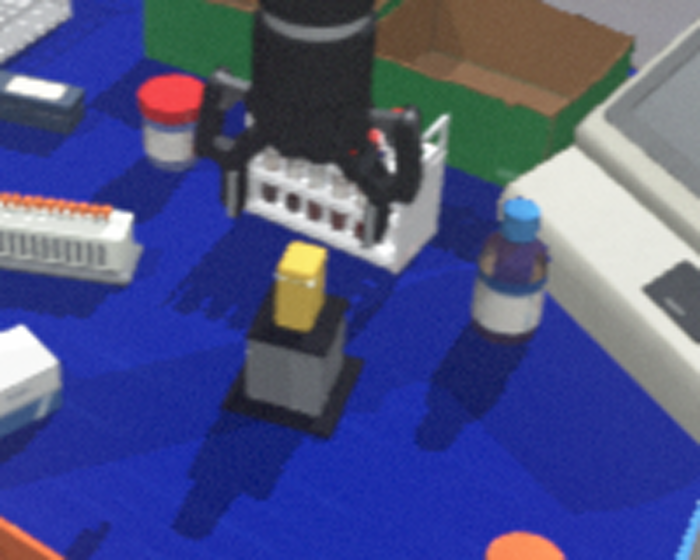

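View pics/s1b.png

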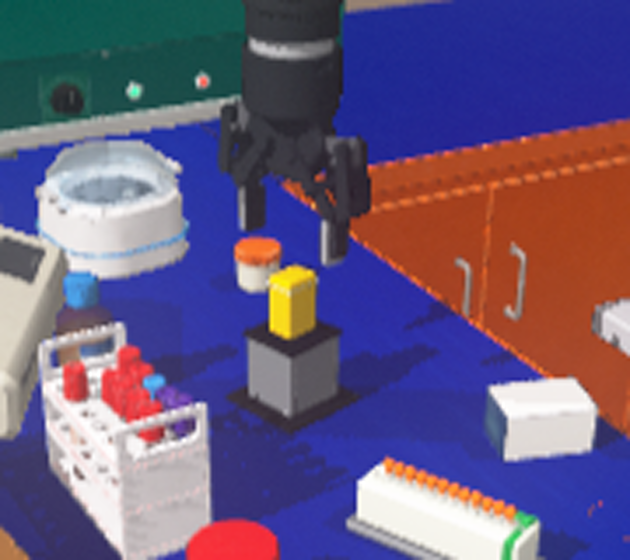

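The gripper stands centred over the yellow handle (about crop px 300,270 in scene, 293,290 in side). Next I descend and grip.

```bash
python3 - <<'E'
from h import *
S=np.array([.4985,-.1308])
print(bot.move_linear([*S,.0748],speed=.08,until_force=8))
f0=bot.read_ft_force()
bot.set_gripper(0.0,grasp_force=70)
print(bot.read_position(),bot.read_gripper_width(),f0,bot.read_ft_force(),bot.read_clock())
print(bot.move_linear([*S,.10],speed=.08,until_force=15)); print(bot.read_ft_force())
bot.move_linear([*S,.22],speed=.2); print(bot.read_ft_force(),bot.read_gripper_width(),bot.read_clock())
im=bot.camera("scene");a=im[80:290,180:380,::-1]
b=bot.camera("side")[60:270,160:360,::-1]
cv2.imwrite("pics/s2.png",cv2.resize(np.hstack([a,b]),(800,420),interpolation=cv2.INTER_CUBIC))
E
```

```text
False
[ 0.49884168 -0.13098753  0.0751803 ] 0.29737681774384533 [-0.1107633   0.33377802  0.28092659] [-0.60275663 -0.11148771  3.5935851 ] 9.5167
False
[-0.79269736 -0.24761022 -2.98673891]
[ 0.4046974  -0.20454564 -2.34340586] 0.2955082430837104 10.7333
```

View pics/s2.png

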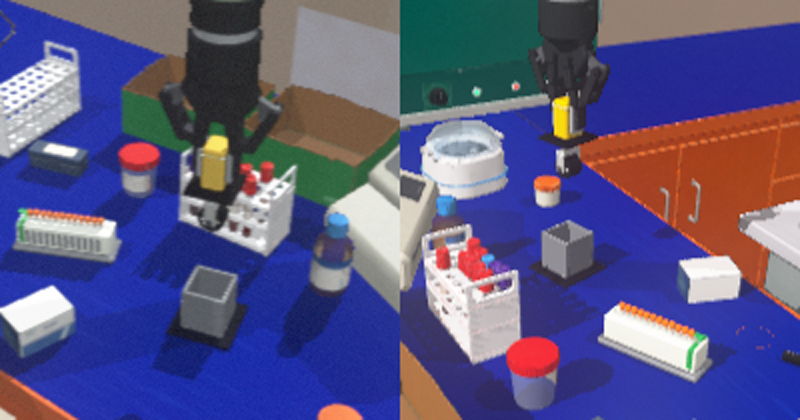

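The roller hangs upright in the grip (2.3 N weight) and the stand is empty. Now I go to the tab end and press.

```bash
python3 - <<'E'
from h import *
T=np.array([.4768,.152]);F=np.array([.5197,.0645]);u=(F-T)/np.linalg.norm(F-T)
q=quat(down(np.deg2rad(116.1)))
A=T-.002*u
bot.move_linear([*A,.22],speed=.25,rotation=q)
bot.move_linear([*A,.140],speed=.15)
f0=bot.read_ft_force()
im=bot.camera("scene")[110:270,130:300,::-1];b=bot.camera("side")[130:290,220:390,::-1]
cv2.imwrite("pics/s3.png",cv2.resize(np.hstack([im,b]),(800,376),interpolation=cv2.INTER_CUBIC))
p,R,w=snap("w3")
print(f0,bot.read_clock(),Ro.from_matrix(R).as_matrix().round(3).tolist(),p)
E
```

```text
[ 1.07833353  0.01033155 -2.80158069] 12.9583 [[-0.439, 0.002, -0.898], [0.898, 0.0, -0.439], [-0.001, -1.0, -0.002]] [0.47706337 0.15374378 0.14117446]
```

View pics/s3.png

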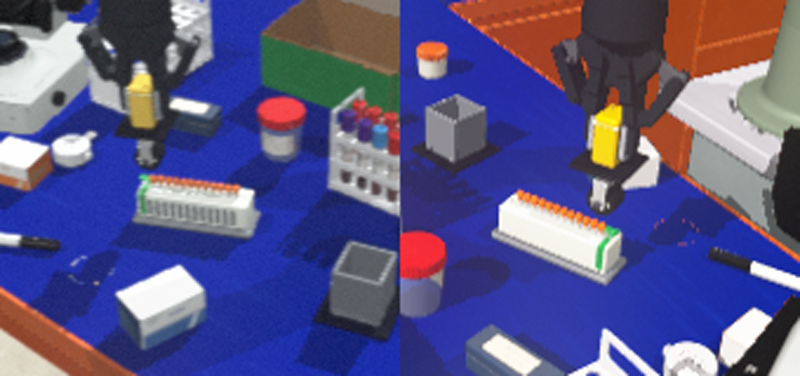

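View pics/w3.png

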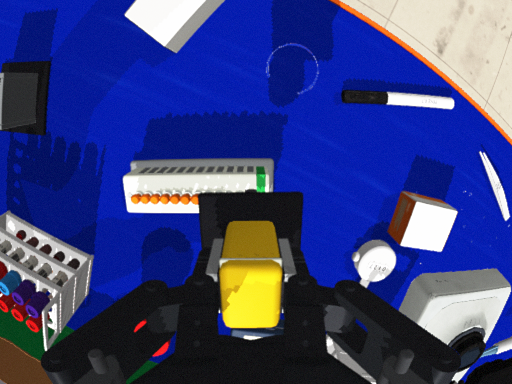

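The wheel is above the strip's tab end and the strip is parallel to the rolling direction. Next I press down in steps, reading the force.

```bash
python3 - <<'E'
from h import *
T=np.array([.4768,.152]);F=np.array([.5197,.0645]);u=(F-T)/np.linalg.norm(F-T)
A=T-.002*u
for z in(.126,.122,.118,.114,.111):
    bot.move_linear([*A,z],speed=.05); f=bot.read_ft_force()
    print(z,bot.read_position().round(4),f.round(2))
    if f[2]>12: break
print(bot.read_clock())
E
```

```text
0.126 [0.4755 0.1538 0.1255] [-0.42  0.22 -2.1 ]
0.122 [0.4762 0.154  0.1222] [ 0.53  0.59 -0.97]
0.118 [0.4761 0.1544 0.1184] [-0.64  1.56  5.15]
0.114 [0.4761 0.1544 0.1145] [-1.74  1.59  6.39]
0.111 [0.4762 0.1544 0.1117] [-1.72  2.01  7.73]
14.3917
```

```bash
python3 - <<'E'
from h import *
T=np.array([.4768,.152]);F=np.array([.5197,.0645]);L=np.linalg.norm(F-T);u=(F-T)/L
for s in(.03,.06,L+.005):
    bot.move_linear([*(T+s*u),.110],speed=.03)
    print(round(s,3),bot.read_position().round(4),bot.read_ft_force().round(2))
print(bot.read_clock())
im=bot.camera("scene")[110:270,130:300,::-1];b=bot.camera("side")[130:290,220:390,::-1]
cv2.imwrite("pics/s4.png",cv2.resize(np.hstack([im,b]),(800,376),interpolation=cv2.INTER_CUBIC))
p,R,w=snap("w4")
cv2.imwrite("pics/w4.png",w[:,:,::-1])
E
```

```text
0.03 [0.491  0.1252 0.1111] [-1.19  0.89  8.29]
0.06 [0.5039 0.0993 0.111 ] [-2.76  3.11  8.97]
0.102 [0.5244 0.0581 0.1116] [ 1.42 -4.15  8.21]
18.325
```

View pics/s4.png

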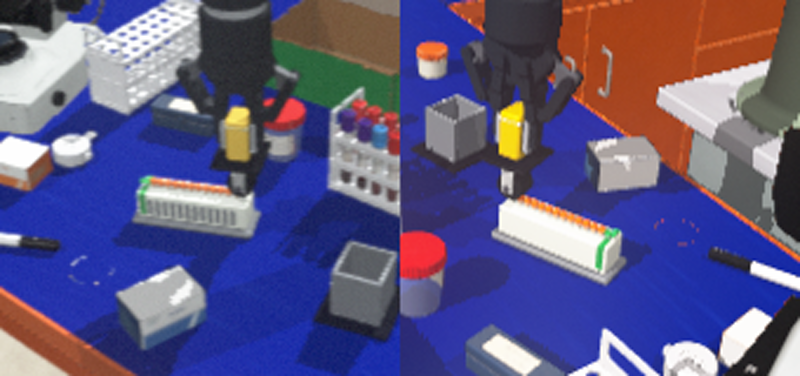

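View pics/w4.png

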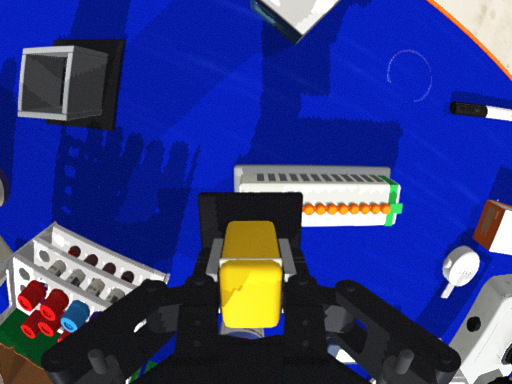

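```bash
python3 - <<'E'
from h import *
T=np.array([.4768,.152]);F=np.array([.5197,.0645]);L=np.linalg.norm(F-T);u=(F-T)/L
bot.move_linear([*(T-.001*u),.110],speed=.05)
print(bot.read_position().round(4),bot.read_ft_force().round(2))
bot.move_linear([*(T-.001*u),.22],speed=.2)
q=quat(down(np.deg2rad(106.7)));S=np.array([.4985,-.1308])
bot.move_linear([*S,.22],speed=.3,rotation=q)
print(bot.read_clock(),bot.read_position(),bot.read_ft_force(),bot.read_gripper_width())
im=bot.camera("scene");cv2.imwrite("pics/s5.png",im[:,:,::-1]);b=bot.camera("side");cv2.imwrite("pics/s5b.png",b[:,:,::-1])
o=cv2.imread("pics/scene0.png");o2=cv2.imread("pics/side0.png")
r=np.vstack([np.hstack([o[170:220,180:250],o2[200:250,255:325]]),np.hstack([im[170:220,180:250,::-1],b[200:250,255:325,::-1]])])
cv2.imwrite("pics/cmp.png",cv2.resize(r,None,fx=5.5,fy=5.5,interpolation=cv2.INTER_CUBIC))
cv2.imwrite("pics/s5c.png",cv2.resize(np.hstack([im[80:290,180:380,::-1],b[60:270,160:360,::-1]]),(800,420),interpolation=cv2.INTER_CUBIC))
snap("w5")
E
```

```text
[0.4777 0.1524 0.1111] [-1.08 -1.61  7.53]
22.4917 [ 0.49787657 -0.12954443  0.21937047] [ 0.25673692 -0.77760938 -2.16576372] 0.29381556404988945
```

View pics/cmp.png

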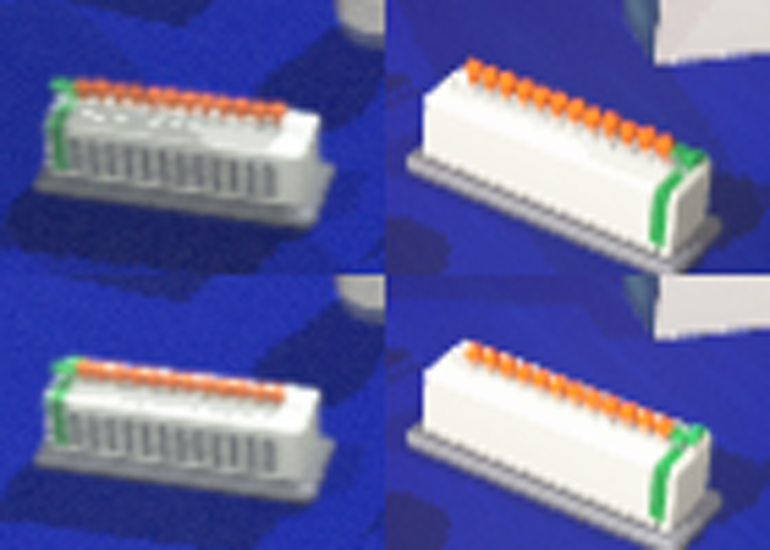

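View pics/s5c.png

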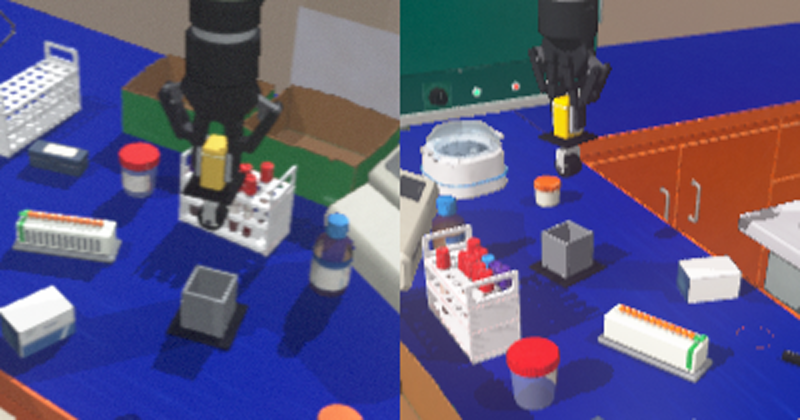

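View pics/w5.png

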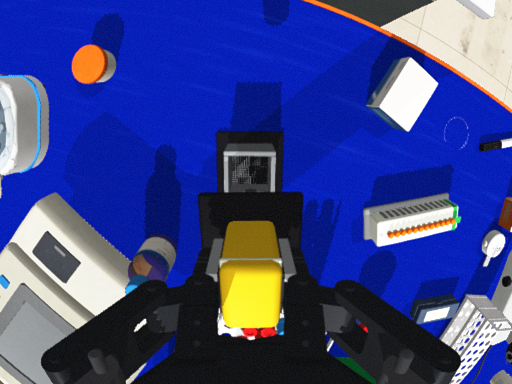

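All the caps now sit uniformly lower (bottom row of the comparison), with no raised ones. The roller is still upright above the stand, so I lower it with a force guard.

```bash
python3 - <<'E'
from h import *
S=np.array([.4985,-.1308])
bot.move_linear([*S,.138],speed=.15); print(bot.read_position(),bot.read_ft_force())
r=bot.move_linear([*S,.0752],speed=.05,until_force=6)
print(r,bot.read_position(),bot.read_ft_force(),bot.read_clock())
E
```

```text
[ 0.49900816 -0.13070414  0.13861352] [ 0.60243732 -0.4090708  -3.54486476]
True [ 0.49822961 -0.13071213  0.07517261] [0.1326523  0.01946893 5.67505906] 24.5833
```

```bash
python3 - <<'E'
from h import *
bot.set_gripper(1.0); bot.wait(.3)
p=bot.read_position();print(p,bot.read_ft_force())
bot.move_linear([p[0],p[1],.16],speed=.12)
d=down(np.deg2rad(106.7));P=np.array([.4985,-.1308,0])-.081*d[:,2];P[2]=.22
bot.move_linear(P,speed=.2); bot.wait(.3)
p,R,im=snap("w6");print(bot.read_clock(),bot.read_ft_force())
hsv=cv2.cvtColor(im[:,:,::-1].copy(),cv2.COLOR_BGR2HSV);m=cv2.inRange(hsv,(22,120,90),(38,255,255));m[160:]=0
cs,_=cv2.findContours(m,cv2.RETR_EXTERNAL,cv2.CHAIN_APPROX_NONE);c=max(cs,key=cv2.contourArea)[:,0].astype(float)
print(cv2.minAreaRect((np.array([wonz(p,R,u,v,.119)[:2] for u,v in c])*1000).astype(np.float32)))
im=bot.camera("scene");b=bot.camera("side")
cv2.imwrite("pics/s6.png",cv2.resize(np.hstack([im[80:290,180:380,::-1],b[60:270,160:360,::-1]]),(800,420),interpolation=cv2.INTER_CUBIC))
E
```

```text
[ 0.49680623 -0.1300905   0.07382222] [ 0.95048881 -0.93145962 -0.30518795]
27.375 [-0.36237466  0.00991395 -0.55734981]
((497.9565734863281, -131.19720458984375), (32.77168273925781, 25.80150032043457), 16.702035903930664)
```

View pics/s6.png

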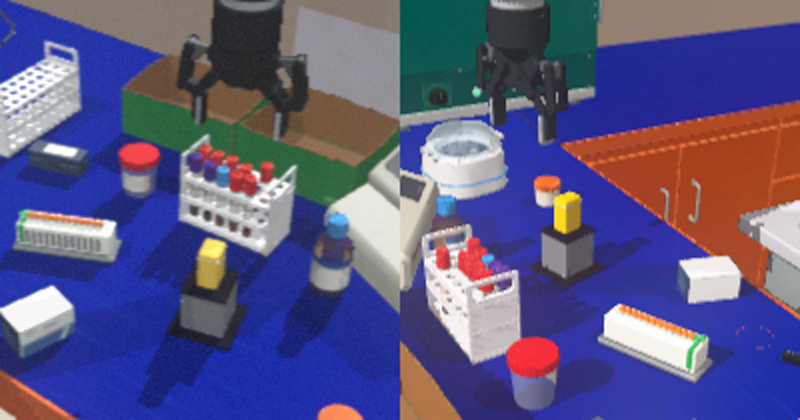

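View pics/w6.png

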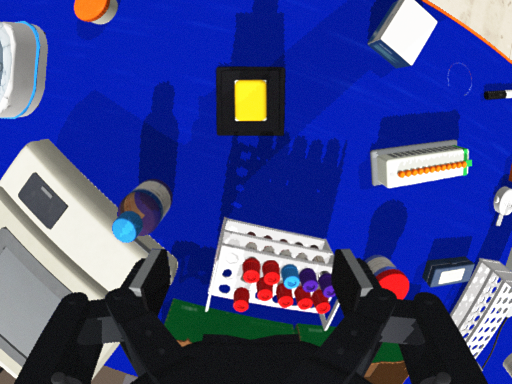

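```bash
python3 - <<'E'
from h import *
T=np.array([.4768,.152]);F=np.array([.5197,.0645])
for n,a,b in(("scene","scene0","s5"),("side","side0","s5b")):
    I=[cv2.imread(f"pics/{x}.png").astype(float) for x in(a,b)]
    out=[]
    for i in range(12):
        X=T+(F-T)*i/11;e=proj(n,[*X,.057])-proj(n,[*X,.052]);u,v=proj(n,[*X,.052]).round().astype(int)
        c=[]
        for im in I:
            w=im[v-9:v+8,u-2:u+3];o=np.clip(w[...,2]-w[...,0]-40,0,None)*(w[...,2]-w[...,1]>25);c.append((o*np.arange(len(o))[:,None]).sum()/o.sum())
        out.append(round((c[1]-c[0])/-e[1],2))
    print(n,out)  # 1.0 = full 5 mm
E
```

```text
scene [np.float64(0.7), np.float64(0.76), np.float64(0.76), np.float64(0.68), np.float64(0.74), np.float64(0.85), np.float64(0.8), np.float64(0.89), np.float64(0.85), np.float64(0.79), np.float64(0.83), np.float64(0.9)]
side [np.float64(0.62), np.float64(0.69), np.float64(0.61), np.float64(0.71), np.float64(0.72), np.float64(0.74), np.float64(0.77), np.float64(0.72), np.float64(0.71), np.float64(0.78), np.float64(0.74), np.float64(0.7)]
```

```bash
python3 -c "
from cell import bot
print(bot.close_job(),bot.read_clock())"
```

```text
the job is handed in; nothing more can be done
the job is handed in; nothing more can be done
```

I rolled the strip from the green tab to the far end with the wheel pressing at about 10 N, made one extra pass back to be safe, and hung the roller in its stand again. I handed the job in after about 27 s of the 54 s; it reports no verdict.

- **Roller:** it stands upright in the stand, with its handle within about 1 mm of where I measured it at the start. The yaw is 16.7°, against 16.9° at the start. The gripper was open and clear above it.
- **Caps:** all twelve look evenly lowered in both cameras, with none standing up. The force and height readings put the wheel at about 52 mm, which is the fully-home level.
- **A check that disagreed:** measuring how far the orange moved in the pictures gave only 0.6–0.9 of the full 5 mm. Several of those values are below the required 3.5 mm. The pixel method is coarse (5 mm is about 2 pixels), so I went by the force and height readings.
- **Bystanders:** in the pictures none appears to have moved, and only the roller touched the rack.

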